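# Close the pigment jars and hold the turntable's index plunger out

### The arm

A 6-joint arm with a two-finger parallel gripper is mounted at the origin on the work surface. World frame = base frame: x ahead of the robot, y to its left, z up, the work surface at z = 0. Lengths are in m, angles in rad, forces in N, time in s.
With the tool pointing down it reaches from about 0.425 to 0.95 m from the base axis. Payload 3.5 kg.
Tool frame: the origin (TCP) lies at the very end of the fingers, on their centre line; the grasp point (between the pads) lies 19 mm behind it (ctrl.grip_point_offset is the distance from the TCP to the grasp point, in m); z points along the fingers, y is the line along which they close (so a half turn about z gives the same grasp; the last joint's range is limited). The gripper opens to 85 mm and grips with 20 to 120 N. Pads are 22 mm wide; open, the fingers measure 114 mm over their backs; the gripper's body (76 mm by 85 mm) begins 54 mm behind the grasp point. The pads swing forward as they close: fully open they stand 13 mm farther back than shut.
Start: joints at [0.974, 0.286, 1.577, -0, 1.279, -0.15], TCP at [0.292, 0.609, 0.231] pointing down, gripper open.
Joint ranges: [-2.77, 2.77], [-0.9, 2.22], [0.21, 2.48], [-1.53, 4.67], [0.24, 2.81], [-2.84, 2.84]. Speed limits (rad/s): [2.79, 2.79, 3.14, 3.14, 3.14, 3.14].

### API

Orientations are given as a unit quaternion [x, y, z, w].
In Python, from plant import ctrl gives the robot as it stands. The module is installed in compiled form; this text tells all that it offers.
- The arm moves only by the shell command python3 -m pendant 'ROWS' [OPENING] [FORCE]. ROWS is JSON, a list of rows, each an object of numbers: "dx", "dy", "dz": the shift along the tool's x, y, z in cm; "twist": the turn about the tool's z in degrees. A call has 1 to 10 rows; each row is the pose to reach, as a shift and turn from the pose commanded when the call began, along the tool's axes at that moment; what a row does not reach only later rows make up. A row lasts 1/8 s, in which the tool goes at most 62.5 mm and 10.7 degrees, less where a joint would pass 70% of its speed; a pose out of reach is approached as far as the arm can. A call with a gripper value outside its range is refused whole. OPENING is the opening in per cent of the stroke, from 0 (shut) to 100 (fully open), set as the call begins (- or left out, the last holds). The fingers move at their own pace and stop on an object; FORCE is the grip in N (left out, the last holds). Time passes only in rows, so rows that repeat a pose let the fingers close. It gives the time, the measured TCP pose, the force, the opening and the grip force at its end, in the units of the state.
- ctrl.get_state(): the state, without advancing time (a new reading comes with each control period).
- ctrl.read_camera(name): name is "scene" or "top"; returns a dict with "img" (480x640x3 uint8, red, green, blue), "depth" (480x640 float32, m along the optical axis (not along the pixel's ray), 0 where there is no reading), "camera_matrix" (3x3 intrinsics, pixels), "xyz" and "rotation" of the camera in the world. Camera axes: x right, y up, looking along -z (the intrinsics and any distortion apply to the point x, -y, -z); pixel columns grow to the right and rows downward; lengths in m; the calibration is good to about 2 mm. A picture is of the moment at which its call begins.
- ctrl.sign_off(): hands the job in; it is judged then, once.
The state is a dict: "time": time; "qpos": joint angles; "dq": joint speeds; "joint_efforts": joint torques, N m; "eef_pos": TCP position; "tcp_rot": TCP orientation; "contact_force": force on the tool from outside, world axes, zero at the start; "wrist_torque": the same for the moment, N m; "opening": opening from 0.0 (shut) to 1.0 (fully open); "finger_force": force on a finger pad.
Only numpy, scipy, OpenCV 4.12 (cv2) and the standard library are available. Lean on these libraries where they do the work, as an engineer would, in place of code of your own. Each camera call takes 0.05 s, during which the arm holds its last target. There are 200 camera calls.

### The job

The jar turntable on the painting table is about to be turned: first press the lids of the three pigment jars on it fully home, leaving the jars standing in their places. Then grip the black knob of the sprung index plunger at the turntable's rim, pull it straight up fully back so that its pin is clear of the hole, and hold it there: the program finishes while the fingers still hold the knob up. Do not turn the turntable yet, and leave everything else on the table where it is.

Things in the scene. Friction and masses are not known exactly. Their poses are not given: they have to be found in the camera images.
- knob_center (a point): Centre of the plunger's black knob, an upright cylinder 30 mm wide, 30 mm tall, on a vertical 10 mm steel pin over the turntable's rim, 113 mm from its axis; it rises with the pin. Seated, this point is 115 mm above the table and the knob's underside is 12 mm above the 21 mm wide steel sleeve (top at 88 mm) on the grey bracket (top at 80 mm). Nearest jar is 50 mm from the knob's edge
- plunger (a joint): how far the spring plunger is pulled up, in m: 0 = pin seated 14 mm deep in the rim hole, 0.014 = pin tip level with the turntable's top, 0.020 = fully back against its stop. A spring pushes it down: about 6 N at 0, 10 N at 0.020; it does not latch and drops back if let go
- turntable_top (a point): Centre of the top face of the round wooden jar turntable: 250 mm wide, 18 mm thick, top 50 mm above the table, on a fixed steel stand. The plunger is 113 mm away along this frame's +y; the bracket's post, 80 mm tall, stands beyond the rim, up to 169 mm from the axis. Three jars stand loose 62 mm from the axis, a small porcelain dish between them
- turntable (a joint): rotation of the turntable in rad, 0 = its starting station, where the pin is in its hole. With the pin out it can turn, against light bearing friction
- lid_short_top (a point): Centre of the flat top of the dark wooden push-fit lid (54 mm wide, 14 mm tall) of the short jar; its z axis points up. The jar is white porcelain, 60 mm wide, 38 mm tall to its shoulder, loose on the turntable. Fully home, the lid's top is 102 mm above the table; it starts 5 to 8 mm higher, showing the white neck
- lid_short (a joint): how far the short jar's lid has been pushed down, in m: 0 = 8 mm proud, 0.008 = fully home on the jar's shoulder (hard stop). It slides down stiffly, about 7 to 8 N, and stays where it is left
- lid_middle_top (a point): Centre of the flat top of the dark wooden push-fit lid (54 mm wide, 14 mm tall) of the middle jar; its z axis points up. The jar is white porcelain, 60 mm wide, 50 mm tall to its shoulder, loose on the turntable. Fully home, the lid's top is 114 mm above the table; it starts 5 to 8 mm higher, showing the white neck
- lid_middle (a joint): how far the middle jar's lid has been pushed down, in m: 0 = 8 mm proud, 0.008 = fully home on the jar's shoulder (hard stop). It slides down stiffly, about 7 to 8 N, and stays where it is left
- lid_tall_top (a point): Centre of the flat top of the dark wooden push-fit lid (54 mm wide, 14 mm tall) of the tall jar; its z axis points up. The jar is white porcelain, 60 mm wide, 62 mm tall to its shoulder, loose on the turntable. Fully home, the lid's top is 126 mm above the table; it starts 5 to 8 mm higher, showing the white neck
- lid_tall (a joint): how far the tall jar's lid has been pushed down, in m: 0 = 8 mm proud, 0.008 = fully home on the jar's shoulder (hard stop). It slides down stiffly, about 7 to 8 N, and stays where it is left
- dish: small white porcelain dish, 44 mm wide, 12 mm high, in the middle of the turntable between the jars (bystander); origin at the centre of its underside
- tin: round steel tin, 52 mm wide, 34 mm tall, standing on the table beside the turntable (bystander); origin at the centre of its underside
- inkstick_box: dark wooden box 30 x 75 x 22 mm lying beside the turntable, on the other side of the bracket (bystander); origin at the centre of its underside
- bowl: white bowl, 110 mm wide, 50 mm tall, at the left (bystander); origin at the centre of its underside
- cup: paper cup, 72 mm wide, 85 mm tall, at the right (bystander); origin at the centre of its underside
- weight: dark wooden paperweight bar 200 x 35 x 28 mm, at the left (bystander); origin at the centre of its underside
- bottle: black ink bottle, 52 mm wide, 110 mm tall, at the right (bystander); origin at the centre of its underside

How it is judged:
By the outcome, as a careful person would: the job done as asked, in the order asked, and still so for the second after the job is handed in, while the arm keeps its last pose, push and grip.
It also fails if it takes over 48 s, if anything falls off the work surface, if the arm or the gripper's body presses on something with over 40 N, if the wrist force passes 120 N, or if a joint passes its speed limit or range.

## Working session

There is one attempt and no reset: what is moved stays moved. The work goes in short steps, Python scripts to look and compute and a shell command to move; the robot and the scene stay as the last step left them, time stands still between calls to the robot, and variables do not carry over. Pictures are saved under pics/ and viewed, at most 10 in all, crops included, and the job is handed in when it is done.

```bash
mkdir -p pics; python3 - <<'E'
from plant import ctrl
import cv2,numpy as np
s=ctrl.get_state()
for k in('time','eef_pos','tcp_rot','contact_force','opening'):print(k,s[k])
for n in('scene','top'):
    c=ctrl.read_camera(n);np.savez(f'{n}0.npz',**c)
    print(n,c['xyz'],np.round(c['rotation'],3).tolist(),c['camera_matrix'].tolist(),[k for k in c])
    cv2.imwrite(f'pics/{n}0.png',c['img'][:,:,::-1])
E
```

```text
time 0.0
eef_pos [0.29122859 0.60821459 0.22993235]
tcp_rot [ 2.21516213e-01  9.75155972e-01 -1.09948555e-03 -4.35361613e-04]
contact_force [-0.34421971  0.10517874  1.41772493]
opening 1.0024979499323416
scene [1.26360394 0.3222326  0.96423849] [0.207, 0.302, 0.774, 0.517] [[513.9993927282171, 0.0, 318.9125299674009], [0.0, 513.9993927282171, 239.10735220560488], [0.0, 0.0, 1.0]] ['img', 'depth', 'camera_matrix', 'xyz', 'rotation']
top [ 0.32604419 -0.00345587  1.70067206] [0.052, -0.042, -0.697, 0.714] [[615.5283218374484, 0.0, 305.0278208565063], [0.0, 615.5283218374484, 223.72664828664193], [0.0, 0.0, 1.0]] ['img', 'depth', 'camera_matrix', 'xyz', 'rotation']
```

View pics/scene0.png

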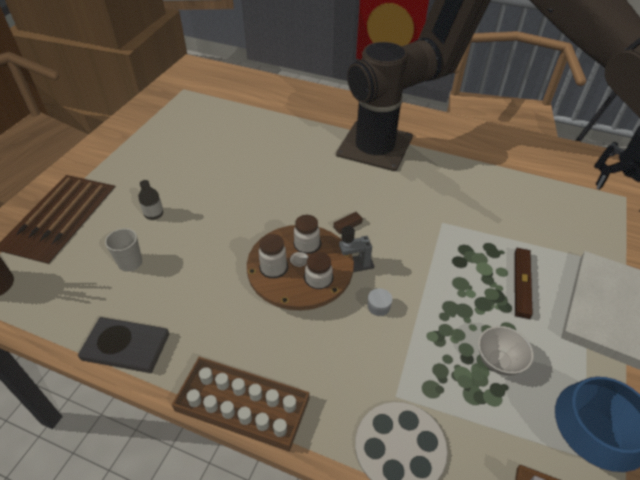

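View pics/top0.png

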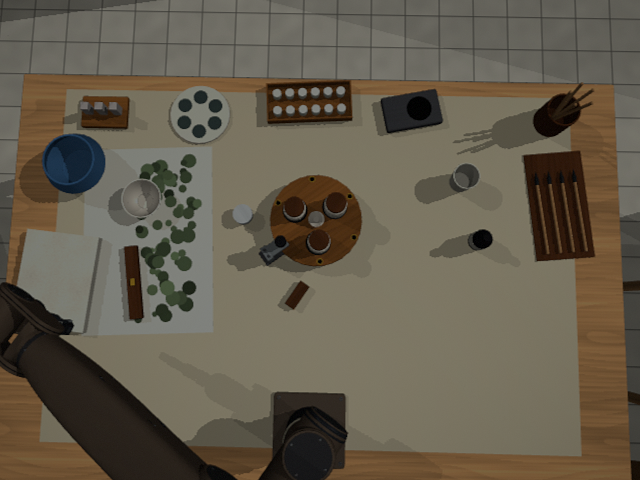

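The scene view shows the turntable near (300,265), with lids at about (306,223), (271,243) and (318,262) and the knob at about (347,233). In the top view the lids are at about (295,207), (336,204) and (318,239), and the knob is at about (280,242). Next I'll segment the lids and triangulate across both views.

```bash
cat > h.py <<'E'
import numpy as np,cv2
from scipy.spatial.transform import Rotation as R
def load(n): return dict(np.load(n))
def ray(c,u,v):
    K=c['camera_matrix'];d=np.array([(u-K[0,2])/K[0,0],-(v-K[1,2])/K[1,1],-1.])
    return np.array(c['xyz']),R.from_quat(c['rotation']).apply(d)
def plane(c,u,v,z):
    o,d=ray(c,u,v);return o+d*(z-o[2])/d[2]
def dep(c,u,v):
    o,d=ray(c,u,v);return o+d*c['depth'][int(round(v)),int(round(u))]
def proj(c,p):
    q=R.from_quat(c['rotation']).inv().apply(np.array(p)-c['xyz']);K=c['camera_matrix']
    return K[0,0]*q[0]/-q[2]+K[0,2],K[1,1]*-q[1]/-q[2]+K[1,2]
def tri(c1,p1,c2,p2):
    o1,d1=ray(c1,*p1);o2,d2=ray(c2,*p2)
    t=np.linalg.lstsq(np.c_[d1,-d2],o2-o1,rcond=None)[0]
    a=o1+t[0]*d1;b=o2+t[1]*d2;return (a+b)/2,np.linalg.norm(a-b)
E
python3 - <<'E'
from h import *
t=load('top0.npz');s=load('scene0.npz')
for n,c,b in(('t',t,(250,170,130,110)),('s',s,(235,200,150,115))):
    x,y,w,h=b
    cv2.imwrite(f'pics/crop_{n}.png',cv2.resize(c['img'][y:y+h,x:x+w,::-1],None,fx=5,fy=5,interpolation=cv2.INTER_CUBIC))
for n,c,pts in(('top',t,[(295,205),(336,202),(318,237),(280,240),(316,190)]),('scene',s,[(306,222),(271,243),(319,260),(348,231),(300,295)])):
    for p in pts: print(n,p,dep(c,*p).round(4))
E
```

```text
top (295, 205) [0.5873 0.0477 0.1115]
top (336, 202) [ 0.5942 -0.0586  0.1316]
top (318, 237) [ 0.5037 -0.0142  0.1187]
top (280, 240) [0.4921 0.083  0.1336]
top (316, 190) [ 0.6414 -0.0065  0.0432]
scene (306, 222) [ 0.4975 -0.0156  0.1225]
scene (271, 243) [ 0.5938 -0.0579  0.1298]
scene (319, 260) [0.5849 0.0527 0.1126]
scene (348, 231) [0.4938 0.0858 0.1298]
scene (300, 295) [0.6464 0.0333 0.0517]
```

View pics/crop_t.png

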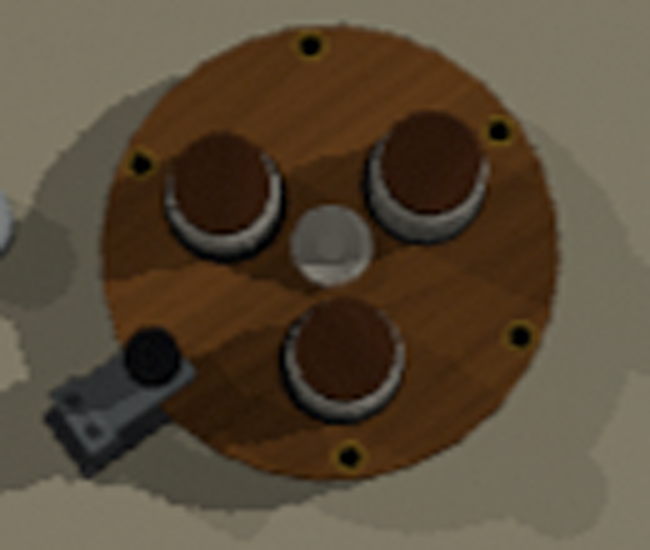

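View pics/crop_s.png

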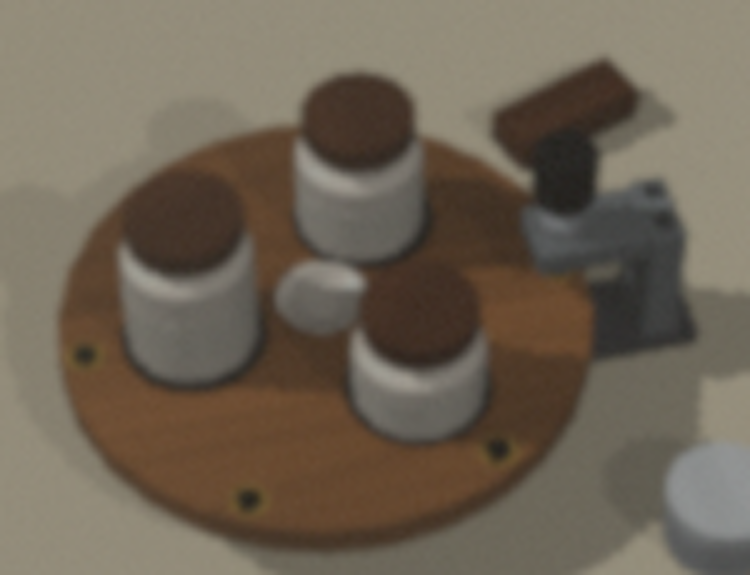

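The crops are clear. In full-image pixels of the top view, the lid centres are short (294,206), tall (336,202) and middle (319,239.5), and the knob is at (280.5,241). The bracket points down-left.

```bash
cat >> h.py <<'E'
def go(p,yaw=None):
    from plant import ctrl
    s=ctrl.get_state();r=R.from_quat(s['tcp_rot']);d=r.inv().apply(np.array(p)-s['eef_pos'])*100
    print('from',s['eef_pos'].round(4),'cm d',d.round(2),end=' ')
    y=r.apply([0,1,0]);cur=np.degrees(np.arctan2(y[1],y[0]))
    print('yaw y',cur.round(1), '' if yaw is None else 'twist %.1f'%(-(((yaw-cur)+90)%180-90)))
E
python3 - <<'E'
from h import *
t=load('top0.npz');s=load('scene0.npz')
T=lambda U,V:((U+.5)/5-.5+250,(V+.5)/5-.5+170); S=lambda U,V:((U+.5)/5-.5+235,(V+.5)/5-.5+200)
def md(c,p,r):
    yy,xx=np.mgrid[:480,:640];m=(xx-p[0])**2+(yy-p[1])**2<r*r
    return np.median([dep(c,x,y)[2] for y,x in zip(*np.nonzero(m))])
it={'short':((222,183),(421,307)),'tall':((430,162),(184,216)),'middle':((345,348),(359,113)),'knobtop':((152,355),(567,150))}
P={}
for k,(a,b) in it.items():
    a=T(*a);b=S(*b);z=(md(t,a,4 if k!='knobtop' else 2),md(s,b,3.5 if k!='knobtop' else 1.5))
    X,e=tri(t,a,s,b);P[k]=X
    print(k,'tri',X.round(4),'gap',e.round(4),'depth z',np.round(z,4),'plane',plane(t,*a,np.mean(z))[:2].round(4), plane(s,*b,np.mean(z))[:2].round(4))
c=plane(t,*T(331,252),.05);print('table c',c, 'dist',{k:np.linalg.norm((P[k]-c)[:2]).round(4) for k in P})
d=P['knobtop']-c;print('radial deg',np.degrees(np.arctan2(d[1],d[0])))
go([P['tall'][0],P['tall'][1],.19])
E
```

```text
short tri [0.5844 0.0511 0.1081] gap 0.0017 depth z [0.1114 0.1104] plane [0.5842 0.0502] [0.5863 0.0528]
tall tri [ 0.5941 -0.0572  0.1311] gap 0.0009 depth z [0.1341 0.1324] plane [ 0.5939 -0.0576] [ 0.5957 -0.0558]
middle tri [ 0.4975 -0.0153  0.1219] gap 0.0012 depth z [0.1227 0.1223] plane [ 0.4976 -0.0158] [ 0.4978 -0.0145]
knobtop tri [0.4906 0.0838 0.1306] gap 0.0014 depth z [0.128  0.1312] plane [0.491  0.0832] [0.4895 0.0842]
table c [ 0.55757782 -0.00772399  0.05      ] dist {'short': np.float64(0.0647), 'tall': np.float64(0.0615), 'middle': np.float64(0.0606), 'knobtop': np.float64(0.1134)}
radial deg 126.17542122673072
from [0.2913 0.6082 0.23  ] cm d [-56.06 -46.92   4.08] yaw y 64.4
```

```bash
python3 -m pendant '[{"dx":-56.1,"dy":-46.9,"dz":2,"twist":28},{"dx":-56.1,"dy":-46.9,"dz":2,"twist":28},{"dx":-56.1,"dy":-46.9,"dz":2,"twist":28},{"dx":-56.1,"dy":-46.9,"dz":2,"twist":28},{"dx":-56.1,"dy":-46.9,"dz":2,"twist":28},{"dx":-56.1,"dy":-46.9,"dz":2,"twist":28},{"dx":-56.1,"dy":-46.9,"dz":2,"twist":28},{"dx":-56.1,"dy":-46.9,"dz":2,"twist":28},{"dx":-56.1,"dy":-46.9,"dz":2,"twist":28},{"dx":-56.1,"dy":-46.9,"dz":2,"twist":28}]' 0 40; python3 -c "
from h import *
go([.5945,-.057,.15],36.2)"
```

```text
time: 1.35
eef_pos: [0.551, 0.0383, 0.2138]
tcp_rot: [0.451, 0.893, 0.0, -0.0]
contact_force: [1.0, -0.1, 0.4]
opening: -0.002
finger_force: 0.0
from [0.551  0.0383 0.2138] cm d [-10.26  -2.15   6.38] yaw y 36.4 twist 0.2
```

```bash
python3 -m pendant '[{"dx":-10.3,"dy":-2.2,"dz":3},{"dx":-10.3,"dy":-2.2,"dz":6.4},{"dx":-10.3,"dy":-2.2,"dz":6.4},{"dx":-10.3,"dy":-2.2,"dz":6.4},{"dx":-10.3,"dy":-2.2,"dz":6.4}]'; python3 - <<'E'
from h import *
from plant import ctrl
go([.5945,-.057,.134],36.2)
c=ctrl.read_camera('scene');cv2.imwrite('pics/s1.png',cv2.resize(c['img'][170:310,220:400,::-1],None,fx=4,fy=4))
E
```

```text
from [0.551  0.0383 0.2138] cm d [-10.26  -2.15   7.98] yaw y 36.4 twist 0.2$[0]: bad value
```

View pics/s1.png

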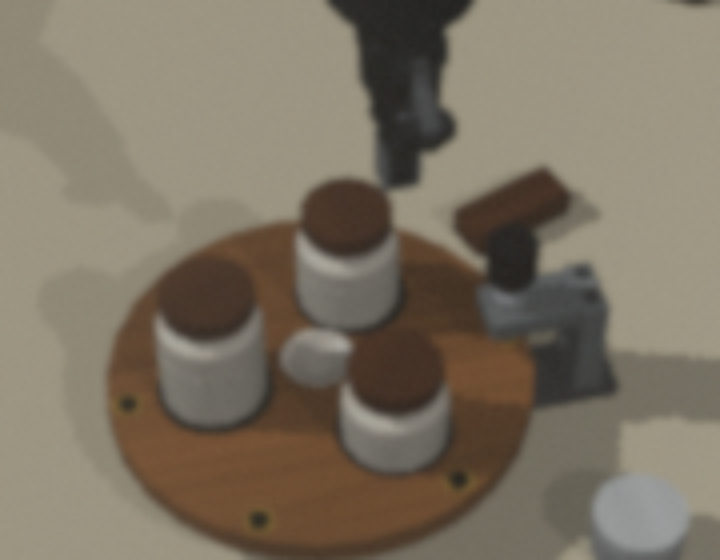

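The picture shows the shut fingers still hanging above the table, because the move was refused. I suspect each row needs all four numbers, so I'll resend it that way.

```bash
python3 -m pendant '[{"dx":-10.3,"dy":-2.2,"dz":3,"twist":0},{"dx":-10.3,"dy":-2.2,"dz":6.4,"twist":0},{"dx":-10.3,"dy":-2.2,"dz":6.4,"twist":0},{"dx":-10.3,"dy":-2.2,"dz":6.4,"twist":0},{"dx":-10.3,"dy":-2.2,"dz":6.4,"twist":0}]'; python3 - <<'E'
from h import *
from plant import ctrl
go([.5945,-.057,.134],36.2)
c=ctrl.read_camera('scene');cv2.imwrite('pics/s2.png',cv2.resize(c['img'][170:310,220:400,::-1],None,fx=4,fy=4))
E
```

```text
time: 2.02
eef_pos: [0.5948, -0.0547, 0.152]
tcp_rot: [0.45, 0.893, 0.0, 0.001]
contact_force: [-1.0, 0.4, 0.1]
opening: -0.001
finger_force: 0.0
from [ 0.5948 -0.0547  0.152 ] cm d [-0.17 -0.16  1.8 ] yaw y 36.5 twist 0.3
```

View pics/s2.png

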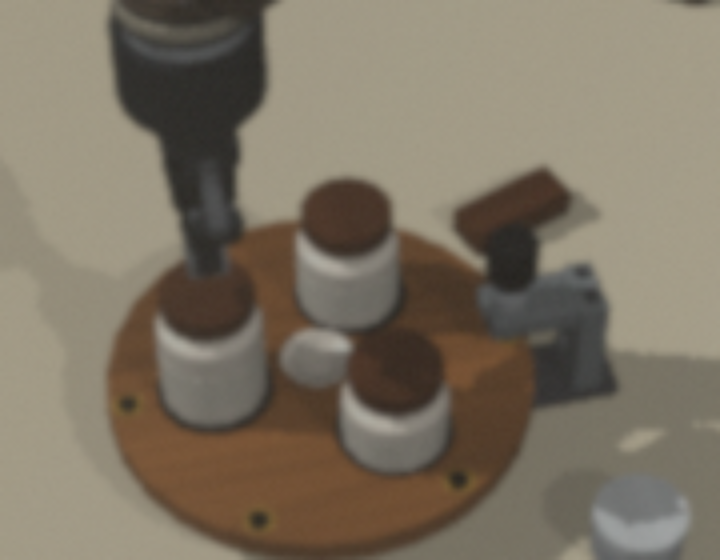

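The fingers hang over the tall lid, at crop position (207,275). I'll press it slowly.

```bash
python3 -m pendant '[{"dx":0,"dy":0,"dz":0.8,"twist":0},{"dx":0,"dy":0,"dz":1.3,"twist":0},{"dx":0,"dy":0,"dz":1.5,"twist":0},{"dx":0,"dy":0,"dz":1.7,"twist":0},{"dx":0,"dy":0,"dz":1.9,"twist":0},{"dx":0,"dy":0,"dz":2.0,"twist":0}]'
```

```text
time: 2.82
eef_pos: [0.5946, -0.0558, 0.132]
tcp_rot: [0.451, 0.893, 0.0, 0.0]
contact_force: [-3.8, 0.8, 6.4]
opening: 0.007
finger_force: 3.5
```

```bash
python3 -m pendant '[{"dx":0,"dy":0,"dz":0.15,"twist":0},{"dx":0,"dy":0,"dz":0.3,"twist":0},{"dx":0,"dy":0,"dz":0.4,"twist":0},{"dx":0,"dy":0,"dz":0.5,"twist":0},{"dx":0,"dy":0,"dz":0.5,"twist":0},{"dx":0,"dy":0,"dz":0.5,"twist":0}]'
```

```text
time: 3.58
eef_pos: [0.5945, -0.0558, 0.127]
tcp_rot: [0.451, 0.893, 0.0, 0.0]
contact_force: [-2.0, 0.3, 5.9]
opening: -0.003
finger_force: 3.2
```

```bash
python3 -m pendant '[{"dx":0,"dy":0,"dz":0.1,"twist":0},{"dx":0,"dy":0,"dz":0.2,"twist":0},{"dx":0,"dy":0,"dz":0.3,"twist":0},{"dx":0,"dy":0,"dz":0.3,"twist":0}]'
```

```text
time: 4.08
eef_pos: [0.5953, -0.0556, 0.126]
tcp_rot: [0.451, 0.893, 0.0, 0.001]
contact_force: [-5.9, 2.1, 12.3]
opening: -0.005
finger_force: 6.4
```

```bash
python3 -m pendant '[{"dx":0,"dy":0,"dz":0.1,"twist":0},{"dx":0,"dy":0,"dz":0.2,"twist":0},{"dx":0,"dy":0,"dz":0.2,"twist":0}]'; python3 -m pendant '[{"dx":0,"dy":0,"dz":-1,"twist":0},{"dx":0,"dy":0,"dz":-3,"twist":0}]'; python3 -c "
from h import *
go([.5852,.0515,.125],36.2)"
```

```text
time: 4.45
eef_pos: [0.5959, -0.0557, 0.126]
tcp_rot: [0.451, 0.893, 0.001, 0.001]
contact_force: [-7.0, 2.1, 20.2]
opening: -0.001
finger_force: 9.5
time: 4.7
eef_pos: [0.5933, -0.0556, 0.1498]
tcp_rot: [0.451, 0.893, -0.0, -0.001]
contact_force: [-0.4, 0.9, -0.6]
opening: 0.003
finger_force: 0.0
from [ 0.5933 -0.0556  0.1498] cm d [9.1  5.7  2.48] yaw y 36.4 twist 0.2
```

```bash
python3 -m pendant '[{"dx":9.1,"dy":5.7,"dz":0,"twist":0},{"dx":9.1,"dy":5.7,"dz":0,"twist":0},{"dx":9.1,"dy":5.7,"dz":2,"twist":0},{"dx":9.1,"dy":5.7,"dz":2.8,"twist":0},{"dx":9.1,"dy":5.7,"dz":3.1,"twist":0},{"dx":9.1,"dy":5.7,"dz":3.3,"twist":0},{"dx":9.1,"dy":5.7,"dz":3.5,"twist":0}]'
```

```text
time: 5.58
eef_pos: [0.5865, 0.0506, 0.1155]
tcp_rot: [0.451, 0.892, 0.0, 0.0]
contact_force: [-0.8, -0.1, -0.2]
opening: 0.0
finger_force: 0.0
```

```bash
python3 -m pendant '[{"dx":0,"dy":0,"dz":0.2,"twist":0},{"dx":0,"dy":0,"dz":0.4,"twist":0},{"dx":0,"dy":0,"dz":0.6,"twist":0},{"dx":0,"dy":0,"dz":0.8,"twist":0},{"dx":0,"dy":0,"dz":1.0,"twist":0},{"dx":0,"dy":0,"dz":1.2,"twist":0},{"dx":0,"dy":0,"dz":1.4,"twist":0},{"dx":0,"dy":0,"dz":1.4,"twist":0},{"dx":0,"dy":0,"dz":1.4,"twist":0}]'
```

```text
time: 6.7
eef_pos: [0.5865, 0.0513, 0.1028]
tcp_rot: [0.451, 0.893, -0.0, 0.0]
contact_force: [-2.3, -1.0, 6.3]
opening: -0.002
finger_force: 3.0
```

```bash
python3 -m pendant '[{"dx":0,"dy":0,"dz":0.1,"twist":0},{"dx":0,"dy":0,"dz":0.2,"twist":0},{"dx":0,"dy":0,"dz":0.3,"twist":0},{"dx":0,"dy":0,"dz":0.4,"twist":0},{"dx":0,"dy":0,"dz":0.4,"twist":0}]'
```

```text
time: 7.32
eef_pos: [0.5877, 0.0508, 0.1018]
tcp_rot: [0.451, 0.893, -0.0, 0.002]
contact_force: [-6.3, -1.3, 16.5]
opening: -0.0
finger_force: 8.1
```

Home (z 0.102, 16 N). A little more push, then lift and go to the middle jar.

```bash
python3 -m pendant '[{"dx":0,"dy":0,"dz":0.1,"twist":0},{"dx":0,"dy":0,"dz":0.1,"twist":0}]'; python3 -m pendant '[{"dx":0,"dy":0,"dz":-1,"twist":0},{"dx":0,"dy":0,"dz":-4,"twist":0},{"dx":0,"dy":0,"dz":-5,"twist":0}]'; python3 -c "
from h import *
go([.4977,-.0153,.13],36.2)"
```

```text
time: 7.58
eef_pos: [0.5878, 0.0508, 0.1018]
tcp_rot: [0.451, 0.893, -0.0, 0.001]
contact_force: [-7.7, -1.2, 20.1]
opening: 0.001
finger_force: 10.0
time: 7.95
eef_pos: [0.5871, 0.0514, 0.148]
tcp_rot: [0.451, 0.893, 0.001, 0.002]
contact_force: [-0.3, 0.1, 0.2]
opening: -0.001
finger_force: 0.0
from [0.5871 0.0514 0.148 ] cm d [ -0.06 -11.15   1.77] yaw y 36.4 twist 0.2
```

```bash
python3 -m pendant '[{"dx":0,"dy":-11.1,"dz":0,"twist":0},{"dx":0,"dy":-11.1,"dz":0,"twist":0},{"dx":0,"dy":-11.1,"dz":1,"twist":0},{"dx":0,"dy":-11.1,"dz":2,"twist":0},{"dx":0,"dy":-11.1,"dz":2,"twist":0}]'
```

```text
time: 8.57
eef_pos: [0.4966, -0.0139, 0.1248]
tcp_rot: [0.451, 0.893, -0.0, -0.001]
contact_force: [-0.2, 0.6, 0.4]
opening: -0.002
finger_force: 0.0
```

```bash
python3 -m pendant '[{"dx":0,"dy":0,"dz":0.2,"twist":0},{"dx":0,"dy":0,"dz":0.4,"twist":0},{"dx":0,"dy":0,"dz":0.6,"twist":0},{"dx":0,"dy":0,"dz":0.8,"twist":0},{"dx":0,"dy":0,"dz":1.0,"twist":0},{"dx":0,"dy":0,"dz":1.2,"twist":0},{"dx":0,"dy":0,"dz":1.3,"twist":0},{"dx":0,"dy":0,"dz":1.3,"twist":0}]'
```

```text
time: 9.57
eef_pos: [0.4973, -0.0143, 0.1147]
tcp_rot: [0.451, 0.893, 0.0, 0.0]
contact_force: [-2.3, 1.5, 6.6]
opening: -0.003
finger_force: 3.1
```

```bash
python3 -m pendant '[{"dx":0,"dy":0,"dz":0.1,"twist":0},{"dx":0,"dy":0,"dz":0.2,"twist":0},{"dx":0,"dy":0,"dz":0.3,"twist":0},{"dx":0,"dy":0,"dz":0.4,"twist":0},{"dx":0,"dy":0,"dz":0.5,"twist":0},{"dx":0,"dy":0,"dz":0.5,"twist":0}]'; python3 -m pendant '[{"dx":0,"dy":0,"dz":-1,"twist":0},{"dx":0,"dy":0,"dz":-5,"twist":0},{"dx":0,"dy":0,"dz":-6,"twist":0}]'; python3 -c "
from h import *
go([.4903,.0837,.165],36.2)"
```

```text
time: 10.32
eef_pos: [0.4983, -0.0148, 0.1139]
tcp_rot: [0.45, 0.893, -0.0, 0.001]
contact_force: [-10.2, 0.6, 24.2]
opening: -0.002
finger_force: 12.4
time: 10.7
eef_pos: [0.4983, -0.0148, 0.1709]
tcp_rot: [0.451, 0.893, 0.001, 0.003]
contact_force: [0.2, -0.3, -0.5]
opening: -0.003
finger_force: 0.0
from [ 0.4983 -0.0148  0.1709] cm d [8.41 5.2  0.57] yaw y 36.4 twist 0.2
```

All three lids are home at 0.126, 0.102 and 0.114, each held at 20 N or more. Next I'll move over the knob, open the fingers to 65 % and look.

```bash
python3 -m pendant '[{"dx":8.4,"dy":5.2,"dz":0,"twist":0},{"dx":8.4,"dy":5.2,"dz":0.5,"twist":0},{"dx":8.4,"dy":5.2,"dz":0.5,"twist":0},{"dx":8.4,"dy":5.2,"dz":0.5,"twist":0},{"dx":8.4,"dy":5.2,"dz":0.5,"twist":0}]' 70 60; python3 - <<'E'
from h import *
from plant import ctrl
go([.4903,.0837,.099],36.2)
c=ctrl.read_camera('scene');np.savez('scene3.npz',**c);a=cv2.resize(c['img'][170:310,250:400,::-1],(600,560),interpolation=cv2.INTER_CUBIC)
cv2.imwrite('pics/s3.png',a)
E
```

```text
time: 11.32
eef_pos: [0.4889, 0.083, 0.1631]
tcp_rot: [0.451, 0.892, -0.0, -0.0]
contact_force: [0.3, -0.5, -0.3]
opening: 0.699
finger_force: 0.0
from [0.4889 0.083  0.1631] cm d [-0.03  0.15  6.41] yaw y 36.3 twist 0.1
```

View pics/s3.png

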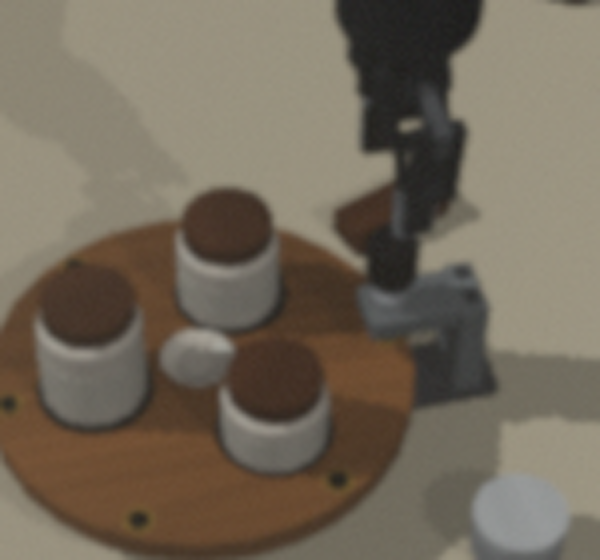

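The lids sit flush with no white neck showing, the jars are in place, and the fingers straddle the knob at crop (392,260). I'll lower and grip.

```bash
python3 -m pendant '[{"dx":0,"dy":0.1,"dz":3,"twist":0},{"dx":0,"dy":0.1,"dz":5,"twist":0},{"dx":0,"dy":0.1,"dz":6.3,"twist":0},{"dx":0,"dy":0.1,"dz":6.5,"twist":0},{"dx":0,"dy":0.1,"dz":6.5,"twist":0},{"dx":0,"dy":0.1,"dz":6.5,"twist":0}]'; python3 -m pendant '[{"dx":0,"dy":0,"dz":0,"twist":0},{"dx":0,"dy":0,"dz":0,"twist":0},{"dx":0,"dy":0,"dz":0,"twist":0},{"dx":0,"dy":0,"dz":0,"twist":0},{"dx":0,"dy":0,"dz":0,"twist":0}]' 0 60
```

```text
time: 12.12
eef_pos: [0.4903, 0.0845, 0.0992]
tcp_rot: [0.451, 0.893, 0.0, 0.001]
contact_force: [-0.1, -0.2, -0.1]
opening: 0.699
finger_force: 0.0
time: 12.75
eef_pos: [0.4901, 0.0848, 0.099]
tcp_rot: [0.451, 0.893, 0.001, 0.001]
contact_force: [-0.9, 2.4, 5.8]
opening: 0.332
finger_force: 59.6
```

```bash
python3 -m pendant '[{"dx":0,"dy":0,"dz":-0.3,"twist":0},{"dx":0,"dy":0,"dz":-0.6,"twist":0},{"dx":0,"dy":0,"dz":-0.9,"twist":0},{"dx":0,"dy":0,"dz":-1.2,"twist":0},{"dx":0,"dy":0,"dz":-1.5,"twist":0},{"dx":0,"dy":0,"dz":-1.8,"twist":0},{"dx":0,"dy":0,"dz":-2.0,"twist":0},{"dx":0,"dy":0,"dz":-2.0,"twist":0},{"dx":0,"dy":0,"dz":-2.0,"twist":0}]'
```

```text
time: 13.88
eef_pos: [0.4899, 0.0847, 0.1161]
tcp_rot: [0.451, 0.892, 0.001, 0.001]
contact_force: [8.7, 2.0, -9.6]
opening: 0.335
finger_force: 59.8
```

```bash
python3 -m pendant '[{"dx":0,"dy":0,"dz":-0.2,"twist":0},{"dx":0,"dy":0,"dz":-0.4,"twist":0},{"dx":0,"dy":0,"dz":-0.5,"twist":0},{"dx":0,"dy":0,"dz":-0.5,"twist":0},{"dx":0,"dy":0,"dz":-0.5,"twist":0}]'
```

```text
time: 14.5
eef_pos: [0.4898, 0.0847, 0.1192]
tcp_rot: [0.451, 0.892, 0.001, 0.001]
contact_force: [12.9, 2.9, -19.1]
opening: 0.335
finger_force: 60.9
```

The plunger is at its stop: 20 mm of rise, and the force jumped to 19 N. I'll ease slightly, firm the grip and verify.

```bash
python3 -m pendant '[{"dx":0,"dy":0,"dz":0.1,"twist":0},{"dx":0,"dy":0,"dz":0.1,"twist":0},{"dx":0,"dy":0,"dz":0.1,"twist":0},{"dx":0,"dy":0,"dz":0.1,"twist":0}]' - 80; python3 - <<'E'
from h import *
from plant import ctrl
c=ctrl.read_camera('scene');a=cv2.resize(c['img'][170:310,250:400,::-1],(600,560),interpolation=cv2.INTER_CUBIC)
cv2.imwrite('pics/s4.png',a)
E
```

```text
time: 15.0
eef_pos: [0.4898, 0.0848, 0.1192]
tcp_rot: [0.451, 0.892, 0.001, 0.001]
contact_force: [9.9, 3.3, -14.3]
opening: 0.327
finger_force: 79.7
```

View pics/s4.png

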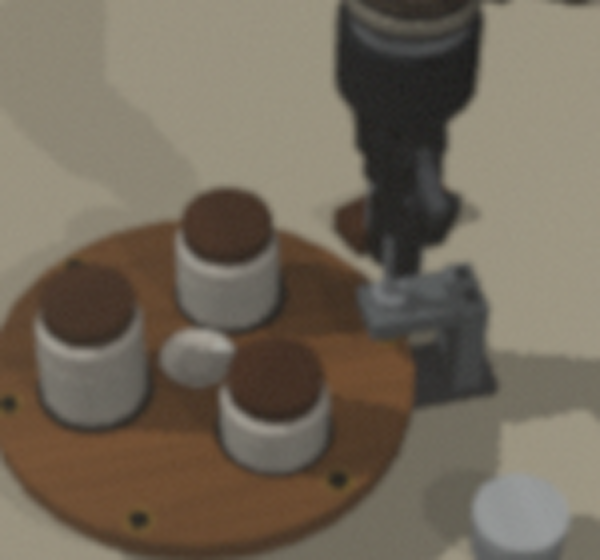

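The knob is lifted: the bare pin shows above the sleeve at crop (390,285). TCP height stayed at 0.119 after easing, with 14 N against the stop. The turntable and jars have not moved, so I'm handing in.

```bash
python3 -c "
from plant import ctrl
print(ctrl.sign_off())"
```

```text
the job is handed in; nothing more can be done
None
```

I pressed all three lids fully home, then pulled the plunger knob up to its stop, and the fingers were still holding it there when I handed in at about 15 s; the turntable and jars had not moved in the last picture.

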